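# Lid magazine depth reading

## Task

Take the depth reading on the jar-lid magazine: hold the gauge by its wing grip and lower the probe into the tube until its foot just rests on the top lid, pressing gently (never more than about 15 N on the lids). Keeping it in touch there, turn the grip clockwise as far as its stop to lock the slide, then let go and leave the probe locked with its foot still touching the lid; leave the other things on the counter where they are.

Things in the scene. Friction and masses are not known exactly. Their poses are not given: they have to be found in the camera images.
- magazine: lid magazine, fixed to the counter: base plate 160 x 110 x 10 mm, upright aluminium tube (76 mm outside, 70 inside, rim 120 mm above the counter) with a viewing slot on its +x side; on its -x side a grey column 166 mm high whose bridge holds a steel clamp block (34 x 34 mm, top 170 mm up) over the tube; the gauge slides in it. Origin: on the counter, on the axis of tube and gauge; z up
- tube_mouth (a point): centre of the tube mouth, 120 mm above the counter
- lid_stack: stack of brass-coloured jar lids, 65 mm across, in the tube. Origin: on the tube's floor, on its axis, 10 mm above the counter, NOT the top of the stack. The top lid's upper face lies 53 to 93 mm above the counter, differs every time and is not measured. It gives about 1 mm for each 2 N pressed on it
- probe: depth probe: upright steel rod 10 mm thick with a dark key strip along two sides, ending below in a ball foot 14 mm across; fixed to the wing grip, it slides and turns with it. Origin: on the rod axis at the underside of the grip, 137 mm above the lowest point of the foot; z up
- foot (a point): lowest point of the ball foot of the probe
- grip (a point): where to take the black wing grip on top of the probe, on its axis: a bar 36 mm long (its x) and 14 mm thick (its y: fingers close along y), reaching from 25 mm below this point, where it stands on a disc 30 mm across and 5 mm thick, to 10 mm above it. z up; moves and turns with the grip. The highest point of the magazine
- travel (a joint): how far the gauge has slid down, m: 0 top, 0.085 lowest; starts 0 to 0.012. The slide is stiff: it stays where it is left, takes about 2 N to push down (nothing under the foot) and 6 N to pull up
- lock (a joint): turn of the wing grip about the vertical rod axis, rad: grows clockwise seen from above, from 0 (free, bar along the magazine's x) to a hard stop at 1.35 (locked); starts 0 to 0.15. Turns easily to about 1.0, then stiffly (up to about 0.5 N m) as the key strips jam in the clamp block and hold the slide
- jam_jar: bystander: a closed amber glass jam jar, 68 mm across, 95 mm high. Origin: centre of its underside
- mustard_jar: bystander: a closed yellow jar, 60 mm across, 80 mm high. Origin: centre of its underside
- sauce_bottle: bystander: a green bottle, 58 mm across, 170 mm high. Origin: centre of its underside
- tomato_tin: bystander: a red-labelled tin, 74 mm across, 110 mm high. Origin: centre of its underside
- spare_lid: bystander: a loose brass-coloured jar lid lying flat, 65 mm across, 10 mm thick. Origin: centre of its underside
- label_box: bystander: a small carton, 90 x 60 x 45 mm. Origin: centre of its underside
- spatula: bystander: a spatula lying on the counter. Origin: centre of its underside

How it is judged:
On the way, in this order (a step that is already met when the one before it is completed fails the run):
1. the foot rests on the top lid while the grip is still unlocked (turned less than 0.5 rad) (contact force between probe and lid_stack above 0.3 N and value of joint lock below 0.5 rad), for 0.2 s.
2. the grip is turned to its stop with the foot still on the lid (contact force between probe and lid_stack above 0.3 N and value of joint lock above 1.15 rad), for 0.2 s.
At the end, for the whole second after the job is handed in: The grip is turned past 1.15 rad (locked), the foot still bears on the top lid with more than 0.3 N, and the probe is at rest and let go (all of step 2 and linear speed of probe below 0.01 m/s); the robot touches nothing.
It fails at once if the probe presses on the lids with more than 15 N (contact force between probe and lid_stack above 15 N).
It fails at once if a bystander is moved more than 30 mm (distance of any of jam_jar, mustard_jar, sauce_bottle, tomato_tin, spare_lid, label_box, spatula from where it was at the start of the episode above 0.03 m).
It also fails if it takes over 45 s, if anything falls off the work surface, if the arm or the gripper's body presses on something with over 40 N, if the wrist force passes 120 N, or if a joint passes its speed limit or range.

## Robot

A 6-joint arm with a two-finger parallel gripper is mounted at the origin on the work surface. World frame = base frame: x ahead of the robot, y to its left, z up, the work surface at z = 0. Lengths are in m, angles in rad, forces in N, time in s.
With the tool pointing down it reaches from about 0.275 to 0.725 m from the base axis. Payload 15.9 kg.
Tool frame: the origin (TCP) lies on the centre line of the jaws, within the pads' length; the fingertips stand 19 mm ahead of it and the grasp point (between the pads) is the TCP (env.tcp_to_tips is the distance from the TCP to the fingertips, in m); z points along the fingers, y is the direction in which the jaws open and shut (so a half turn about z gives the same grasp; the last joint's range is limited). The gripper opens to 85 mm and grips with 20 to 120 N. Pads are 22 mm wide; open, the fingers measure 114 mm over their backs; the gripper's body (76 mm by 85 mm) begins 54 mm behind the grasp point. The pads swing forward as they close: fully open they stand 13 mm farther back than shut.
Start: joints at [-1.195, 0.213, -0.034, 1.323, 0, 1.571], TCP at [0.184, -0.465, 0.25] pointing down, gripper open.
Joint ranges: [-2.98, 2.98], [-0.74, 1.72], [-1.14, 1.35], [-2.1, 2.04], [-1.57, 1.44], [-3.14, 3.14]. Speed limits (rad/s): [1.89, 1.89, 2.39, 2.57, 3.14, 3.14].

## Interface

Orientations are given as a unit quaternion [w, x, y, z].
In Python, from cell import env, eyes, order gives the robot as it stands.
- The arm moves only by the tool step_arm, never from a script. Its argument "plan" is a list of rows, each an object with "fingers": the closure, from 0 (fully open) to 1 (shut); "translation": the shift along the tool's x, y, z in m, a list of three; "turn": the turn, a rotation vector about the tool's x, y, z in rad, a list of three. In form: [{"fingers": fingers, "translation": [tx, ty, tz], "turn": [wx, wy, wz]}, ...]. A call has 1 to 8 rows; each row shifts and turns the commanded pose from where the row before left it, along the tool's axes as they then stand; what a row does not reach is not made up. A row lasts 1/12 s, in which the tool goes at most 41.7 mm and 7.16 degrees, less where a joint would pass 70% of its speed; a pose out of reach is approached as far as the arm can. A call with a gripper value outside its range is refused whole. The fingers move at their own pace and stop on an object; "newtons" is the grip in N (left out, the last holds). Time passes only in rows, so rows that do not move let the fingers close. It gives the time, the measured TCP pose, the force and the opening at its end, in the units of the state.
- env.get_obs(): the state, without advancing time (a new reading comes with each control period).
- eyes.grab_frame(name): name is "scene" or "top"; returns the picture (384x512x3 uint8, red, green, blue); there is no depth.
- eyes.camera_model(name): a dict with "intrinsics" (3x3 intrinsics, pixels), "dist" ([k1, k2, p1, p2, k3] as OpenCV has them; the pictures are not rectified), "cam_to_world" (4x4, takes a point from camera to world coordinates). Camera axes: x right, y down, z forward; pixel columns grow to the right and rows downward; lengths in m; the calibration is good to about 2 mm. A picture is of the moment at which its call begins. camera_model takes no time and is no camera call.
- order.sign_off(): hands the job in, once; it reports no verdict.
The state is a dict: "clock": time; "joint_pos": joint angles; "qvel": joint speeds; "tau": joint torques, N m; "tool_pos": TCP position; "tool_rot": TCP orientation; "ft_force": force on the tool from outside, world axes, zero at the start; "ft_torque": the same for the moment, N m; "width": finger opening in m.
Only numpy, scipy, OpenCV 4.12 (cv2) and the standard library are available. Lean on these libraries where they do the work, as an engineer would, in place of code of your own. Each camera call takes 0.05 s, during which the arm holds its last target.

## Working session

There is one attempt and no reset: what is moved stays moved. The work goes in short steps, Python scripts to look and compute and a tool call to move; the robot and the scene stay as the last step left them, time stands still between calls to the robot, and variables do not carry over. Pictures are saved under pics/ and viewed, and the job is handed in when it is done.

Besides the shell and the picture viewer there is one more tool, called after "Request:" as name(argument=value, ...), one argument or row to a line, values as JSON. step_arm: Moves the arm, as the interface text tells. Its arguments: {"type":"object","properties":{"plan":{"type":"array"},"newtons":{"type":"number"}},"required":["plan"]}

```bash
ls; mkdir -p pics; python3 - <<'E'
from cell import env, eyes, order
import cv2
for n in ("scene","top"):
    im=eyes.grab_frame(n); cv2.imwrite(f"pics/{n}0.png",im[:,:,::-1])
    m=eyes.camera_model(n); print(n,m)
print(env.get_obs(), env.tcp_to_tips)
E
```

```text
pics
scene {'intrinsics': array([[465.35311192,   0.        , 260.16819649],
       [  0.        , 465.35311192, 190.92170378],
       [  0.        ,   0.        ,   1.        ]]), 'dist': array([-0.01235679,  0.        ,  0.        ,  0.        ,  0.        ]), 'cam_to_world': array([[ 0.7395874 ,  0.50113878, -0.4492999 ,  1.14832391],
       [ 0.67278357, -0.56959449,  0.47214869, -0.473629  ],
       [-0.01930673, -0.65147681, -0.75842285,  1.15819803],
       [ 0.        ,  0.        ,  0.        ,  1.        ]])}
top {'intrinsics': array([[480.91957511,   0.        , 254.18106299],
       [  0.        , 480.91957511, 201.97178092],
       [  0.        ,   0.        ,   1.        ]]), 'dist': array([-0.12949823,  0.        ,  0.        ,  0.        ,  0.        ]), 'cam_to_world': array([[-0.00492789, -0.99595006,  0.08977298,  0.43880588],
       [-0.99967454,  0.00265933, -0.02537207,  0.14631311],
       [ 0.02503058, -0.0898688 , -0.99563903,  1.47363279],
       [ 0.        ,  0.        ,  0.        ,  1.        ]])}
{'clock': 0.1, 'joint_pos': array([-1.19497038e+00,  2.13334813e-01, -3.49369112e-02,  1.32349401e+00,
        3.14345256e-05,  1.57080900e+00]), 'qvel': array([-0.00151354, -0.00075367,  0.00328757,  0.00073795,  0.00022489,
        0.00057689]), 'tau': array([ 1.99859081e-03, -6.87245679e+01,  4.87806487e+01,  1.21285257e-02,
        3.95073755e-05, -2.79871512e-05]), 'tool_pos': array([ 0.18343352, -0.46485663,  0.2498753 ]), 'tool_rot': array([-4.79105153e-04,  9.82397320e-01,  1.86802759e-01, -7.51091755e-05]), 'ft_force': array([-0.64413999, -0.42339509,  0.17123002]), 'ft_torque': array([ 0.02033073, -0.03092666, -0.06379308]), 'width': 0.08556749896711664} 0.019
```

View pics/scene0.png

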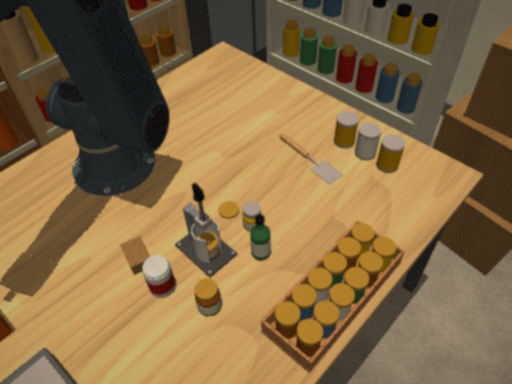

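View pics/top0.png

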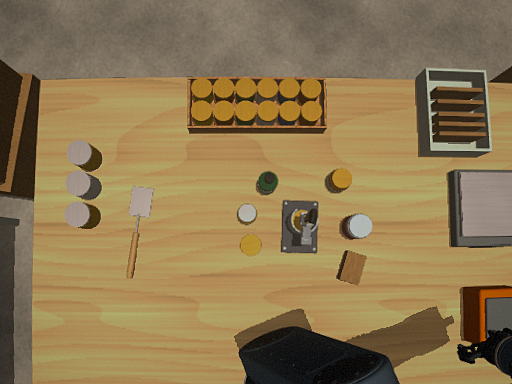

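The scene view shows the magazine at about (207,245) with its black grip at (198,192). In the top view it is at (300,226), grip at (311,215). I'll enlarge both.

```bash
python3 - <<'E'
import cv2
a=cv2.imread("pics/scene0.png")[170:280,150:290]; b=cv2.imread("pics/top0.png")[180:270,230:390]
cv2.imwrite("pics/sz.png",cv2.resize(a,None,fx=5.4,fy=5.4,interpolation=cv2.INTER_CUBIC))
cv2.imwrite("pics/tz.png",cv2.resize(b,None,fx=5,fy=5,interpolation=cv2.INTER_CUBIC))
E
```

```text
(no output)
```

View pics/sz.png

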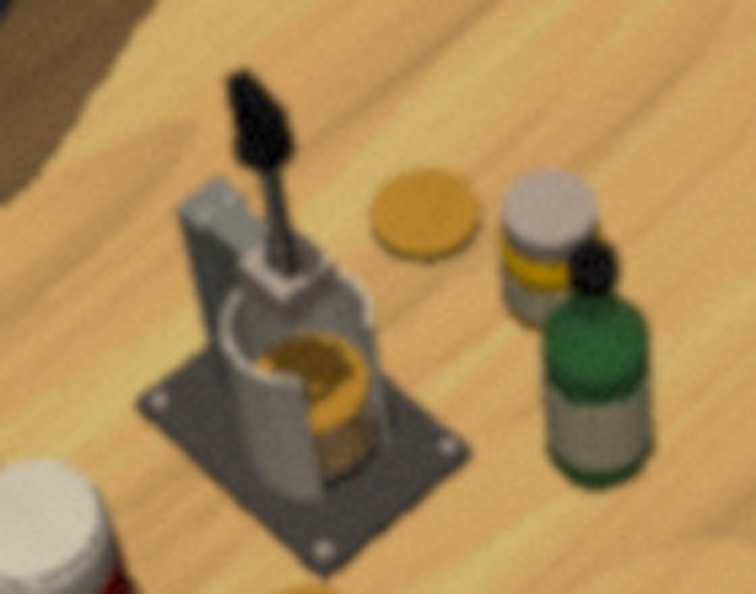

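View pics/tz.png

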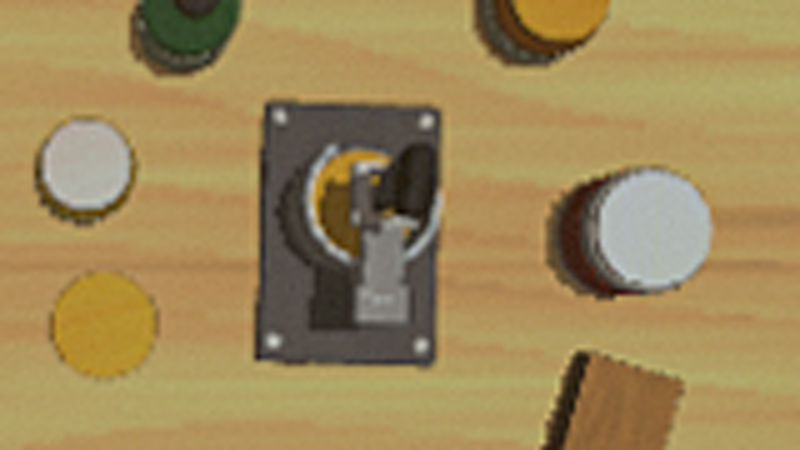

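```bash
cat > h.py <<'E'
import numpy as np, cv2
from cell import eyes
M={n:eyes.camera_model(n) for n in("scene","top")}
def ray(n,p):
    m=M[n]; u=cv2.undistortPoints(np.array([[p]],float),m["intrinsics"],m["dist"])[0,0]
    T=m["cam_to_world"]; d=T[:3,:3]@np.array([u[0],u[1],1]); return T[:3,3],d/np.linalg.norm(d)
def plane(n,p,z):
    o,d=ray(n,p); return o+d*(z-o[2])/d[2]
def proj(n,P):
    m=M[n]; T=np.linalg.inv(m["cam_to_world"]); r,_=cv2.Rodrigues(T[:3,:3])
    return cv2.projectPoints(np.array([P],float).reshape(-1,3),r,T[:3,3],m["intrinsics"],m["dist"])[0].reshape(-1,2)
def tri(p,q):
    o1,d1=ray("scene",p);o2,d2=ray("top",q)
    A=np.array([d1,-d2]).T; t=np.linalg.lstsq(A,o2-o1,rcond=None)[0]
    a=o1+d1*t[0];b=o2+d2*t[1]; return (a+b)/2,np.linalg.norm(a-b)
E
cat > m.py <<'E'
from h import *
S=cv2.imread("pics/scene0.png");T=cv2.imread("pics/top0.png")
sz=lambda x,y:(150+(x+.5)/5.4-.5,170+(y+.5)/5.4-.5); tz=lambda x,y:(230+(x+.5)/5-.5,180+(y+.5)/5-.5)
print("plate corners top")
c=[plane("top",tz(*p),.01) for p in((265,102),(440,108),(435,365),(257,360))]
for p in c: print(p.round(4))
print("scr top",[plane("top",tz(*p),.01).round(4)[:2] for p in((279,117),(427,121),(421,345),(273,341))])
print("scr scene",[plane("scene",sz(*p),.01).round(4)[:2] for p in((448,446),(324,548),(158,400))])
# rim outer ellipse (top) left extremes & right
print("rim",[plane("top",tz(*p),.12).round(4)[:2] for p in((308,205),(441,205))])
for n,I,r in(("scene",S,(185,180,210,205)),("top",T,(298,200,322,228))):
    x0,y0,x1,y1=r; v=I[y0:y1,x0:x1].max(2)
    mk=(v<55).astype(np.uint8)
    k,l,st,ce=cv2.connectedComponentsWithStats(mk)
    i=1+np.argmax(st[1:,4]); print(n,st[i],ce[i]+[x0,y0])
    cv2.imwrite(f"pics/mk_{n}.png",cv2.resize(((l==i)*255).astype(np.uint8),None,fx=16,fy=16,interpolation=0))
    ys,xs=np.where(l==i); print(cv2.minAreaRect(np.c_[xs+x0,ys+y0].astype(np.float32)))
E
python3 m.py
```

```text
plate corners top
[0.5766 0.0219 0.01  ]
[ 0.5726 -0.086   0.01  ]
[ 0.4153 -0.0806  0.01  ]
[0.4192 0.0283 0.01  ]
scr top [array([0.5674, 0.0134]), array([ 0.5646, -0.0778]), array([ 0.4275, -0.0721]), array([0.4306, 0.0184])]
scr scene [array([0.5665, 0.0129]), array([ 0.5622, -0.076 ]), array([ 0.4256, -0.072 ])]
rim [array([0.5077, 0.0075]), array([ 0.5074, -0.0682])]
scene [  8   4  11  20 130] [197.55384615 193.27692308]
((197.4500274658203, 193.35000610351562), (19.922346115112305, 8.854375839233398), 71.56504821777344)
top [  7   9  12  19 123] [311.47154472 216.43089431]
((310.5, 218.0), (18.0, 11.0), 90.0)
```

```bash
python3 - <<'E'
import cv2,numpy as np
g=lambda I:(255*np.clip(I/255.,0,1)**.45).astype(np.uint8)
a=g(cv2.imread("pics/scene0.png")[175:225,180:220]); b=g(cv2.imread("pics/top0.png")[200:246,290:325])
a=cv2.resize(a,None,fx=12,fy=12,interpolation=cv2.INTER_CUBIC);b=cv2.resize(b,None,fx=12,fy=12,interpolation=cv2.INTER_CUBIC)
h=max(len(a),len(b));f=lambda x:cv2.copyMakeBorder(x,0,600-len(x),0,0,0)
b=b[:600]
cv2.imwrite("pics/z2.png",cv2.resize(np.hstack([f(a),f(b)])[:,:900],None,fx=.85,fy=.85))
cv2.imwrite("pics/za.png",a);cv2.imwrite("pics/zb.png",b)
E
```

```text
(no output)
```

View pics/za.png

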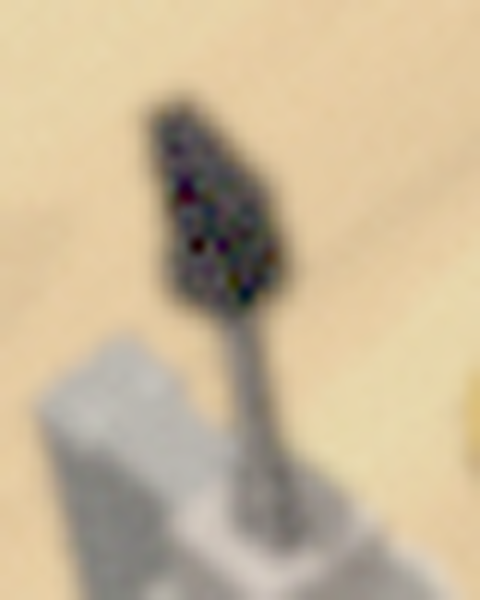

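View pics/zb.png

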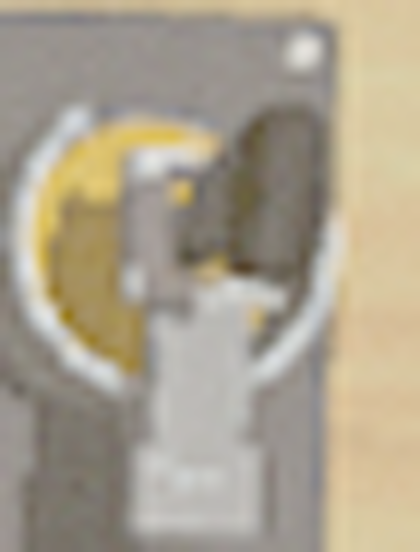

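```bash
python3 - <<'E'
from h import *
from scipy.optimize import least_squares
zb=lambda x,y:(290+(x+.5)/12-.5,200+(y+.5)/12-.5); za=lambda x,y:(180+(x+.5)/12-.5,175+(y+.5)/12-.5)
P=np.array([plane("top",zb(*p),.12)[:2] for p in((11,250),(25,180),(68,100),(30,335),(105,392),(346,230),(330,310),(265,388))])
r=least_squares(lambda c:np.hypot(*(P-c[:2]).T)-c[2],[.5,-.03,.037]);print("rim",r.x,r.fun)
r=least_squares(lambda c:np.hypot(*(P-c[:2]).T)-.038,[.5,-.03]);print("rim fixed r",r.x)
for z in(.29,.30,.31,.32): print(z,"bar top centre by top cam",plane("top",zb(295,189),z)[:2])
o,d=ray("top",zb(295,189))
# rod at block top, block top corner centre in scene
print("rod@.17 scene",plane("scene",za(278,530),.17),"rod2",[ (z,plane("scene",za(237,315),z)[:2].round(4)) for z in(.25,.26,.27,.28)])
c=r.x
for z in(.17,.25,.265,.275,.3,.315): 
    s=proj("scene",[c[0],c[1],z])[0];t=proj("top",[c[0],c[1],z])[0]
    print(z,((s-[180,175]+.5)*12).round(),((t-[290,200]+.5)*12).round())
E
```

```text
rim [ 0.51073006 -0.02985504  0.0402454 ] [-7.68312850e-04 -1.64682984e-03  1.48260904e-03  1.41609572e-03
 -2.92978029e-04 -8.02224458e-05 -4.74151183e-04  3.63789593e-04]
rim fixed r [ 0.50940048 -0.02910045]
0.29 bar top centre by top cam [ 0.51198161 -0.03232124]
0.3 bar top centre by top cam [ 0.51136338 -0.03081204]
0.31 bar top centre by top cam [ 0.51074515 -0.02930284]
0.32 bar top centre by top cam [ 0.51012692 -0.02779363]
rod@.17 scene [ 0.5134588  -0.03228193  0.17      ] rod2 [(0.25, array([ 0.5166, -0.0347])), (0.26, array([ 0.5235, -0.0395])), (0.27, array([ 0.5305, -0.0443])), (0.28, array([ 0.5374, -0.0492]))]
0.17 [276. 512.] [203. 234.]
0.25 [234. 283.] [253. 213.]
0.265 [225. 238.] [263. 209.]
0.275 [220. 207.] [270. 206.]
0.3 [205. 128.] [287. 199.]
0.315 [196.  79.] [298. 195.]
```

```bash
python3 - <<'E'
from h import *
c=np.array([.511,-.0303])
for yaw in(-.04,-.14):
  u=np.array([np.cos(yaw),np.sin(yaw)]);v=np.array([-u[1],u[0]])
  for zt in(.294,.299,.304):
    print(yaw,zt)
    for a,b in((18,7),(18,-7),(-18,-7),(-18,7)):
      p=np.r_[c+u*a/1e3+v*b/1e3,zt]
      print((a,b),((proj("scene",p)[0]-[180,175]+.5)*12).round(),((proj("top",p)[0]-[290,200]+.5)*12).round())
E
```

```text
-0.04 0.294
(18, 7) [292. 181.] [257. 105.]
(18, -7) [240. 218.] [325. 107.]
(-18, -7) [127. 127.] [320. 282.]
(-18, 7) [179.  91.] [253. 279.]
-0.04 0.299
(18, 7) [290. 165.] [261. 103.]
(18, -7) [238. 203.] [328. 105.]
(-18, -7) [124. 111.] [324. 280.]
(-18, 7) [176.  75.] [256. 278.]
-0.04 0.304
(18, 7) [287. 149.] [264. 101.]
(18, -7) [235. 186.] [332. 103.]
(-18, -7) [121.  95.] [328. 279.]
(-18, 7) [173.  58.] [260. 277.]
-0.14 0.294
(18, 7) [287. 187.] [266. 102.]
(18, -7) [231. 221.] [333. 111.]
(-18, -7) [132. 121.] [311. 284.]
(-18, 7) [188.  88.] [244. 275.]
-0.14 0.299
(18, 7) [285. 171.] [270. 100.]
(18, -7) [228. 205.] [337. 109.]
(-18, -7) [129. 105.] [315. 283.]
(-18, 7) [185.  72.] [248. 274.]
-0.14 0.304
(18, 7) [282. 155.] [273.  98.]
(18, -7) [225. 189.] [341. 108.]
(-18, -7) [126.  89.] [319. 282.]
(-18, 7) [182.  56.] [251. 273.]
```

Request:
step_arm(
  plan=[
    {"fingers": 0,"translation": [0,0,-0.03],"turn": [0,0,0]},
    {"fingers": 0,"translation": [0,0,-0.03],"turn": [0,0,0]},
    {"fingers": 0,"translation": [0,0,-0.03],"turn": [0,0,0]},
    {"fingers": 0,"translation": [0,0,-0.03],"turn": [0,0,0]},
    {"fingers": 0,"translation": [0.029,-0.0178,0],"turn": [0,0,0]},
    {"fingers": 0,"translation": [0.029,-0.0178,0],"turn": [0,0,0]},
    {"fingers": 0,"translation": [0.029,-0.0178,0],"turn": [0,0,0]},
    {"fingers": 0,"translation": [0.029,-0.0178,0],"turn": [0,0,0]},
  ],
  newtons=60,
)

```text
clock: 0.77
tool_pos: [0.2657, -0.3551, 0.3701]
tool_rot: [-0.0, 0.982, 0.186, -0.0]
ft_force: [0.1, -0.4, -0.9]
width: 0.0854
```

Request:
step_arm(
  plan=[
    {"fingers": 0,"translation": [0.029,-0.0178,0],"turn": [0,0,0]},
    {"fingers": 0,"translation": [0.029,-0.0178,0],"turn": [0,0,0]},
    {"fingers": 0,"translation": [0.029,-0.0178,0],"turn": [0,0,0]},
    {"fingers": 0,"translation": [0.029,-0.0178,0],"turn": [0,0,0]},
    {"fingers": 0,"translation": [0.029,-0.0178,0],"turn": [0,0,0]},
    {"fingers": 0,"translation": [0.029,-0.0178,0],"turn": [0,0,0]},
    {"fingers": 0,"translation": [0.029,-0.0178,0],"turn": [0,0,0]},
    {"fingers": 0,"translation": [0.029,-0.0178,0],"turn": [0,0,0]},
  ],
)

```text
clock: 1.43
tool_pos: [0.4294, -0.137, 0.3702]
tool_rot: [-0.0, 0.982, 0.187, -0.0]
ft_force: [-0.1, -1.9, 0.5]
width: 0.0852
```

Request:
step_arm(
  plan=[
    {"fingers": 0,"translation": [0,0,0],"turn": [0,0,-0.12]},
    {"fingers": 0,"translation": [0,0,0],"turn": [0,0,-0.12]},
    {"fingers": 0,"translation": [0,0,0],"turn": [0,0,-0.12]},
    {"fingers": 0,"translation": [0,0,0],"turn": [0,0,-0.12]},
    {"fingers": 0,"translation": [0,0,0],"turn": [0,0,-0.12]},
    {"fingers": 0,"translation": [0,0,0],"turn": [0,0,-0.12]},
    {"fingers": 0,"translation": [0,0,0],"turn": [0,0,-0.12]},
    {"fingers": 0,"translation": [0,0,0],"turn": [0,0,-0.12]},
  ],
)

```text
clock: 2.1
tool_pos: [0.4287, -0.1386, 0.3701]
tool_rot: [-0.0, 0.783, 0.622, -0.0]
ft_force: [0.9, -0.8, 0.4]
width: 0.0853
```

Request:
step_arm(
  plan=[
    {"fingers": 0,"translation": [0,0,0],"turn": [0,0,-0.12]},
    {"fingers": 0,"translation": [0,0,0],"turn": [0,0,-0.12]},
    {"fingers": 0,"translation": [0,0,0],"turn": [0,0,-0.12]},
    {"fingers": 0,"translation": [0,0,0],"turn": [0,0,-0.12]},
    {"fingers": 0,"translation": [0,0,0],"turn": [0,0,-0.12]},
    {"fingers": 0,"translation": [0,0,0],"turn": [0,0,-0.12]},
    {"fingers": 0,"translation": [0,0,0],"turn": [0,0,-0.12]},
    {"fingers": 0,"translation": [0,0,0],"turn": [0,0,-0.12]},
  ],
)

```text
clock: 2.77
tool_pos: [0.4287, -0.1387, 0.3701]
tool_rot: [-0.0, 0.408, 0.913, -0.0]
ft_force: [-0.5, -0.3, 0.9]
width: 0.0854
```

Request:
step_arm(
  plan=[
    {"fingers": 0,"translation": [0,0,0],"turn": [0,0,-0.12]},
    {"fingers": 0,"translation": [0,0,0],"turn": [0,0,-0.12]},
    {"fingers": 0,"translation": [0,0,0],"turn": [0,0,-0.12]},
    {"fingers": 0,"translation": [0,0,0],"turn": [0,0,-0.12]},
    {"fingers": 0,"translation": [0,0,0],"turn": [0,0,-0.12]},
    {"fingers": 0,"translation": [0,0,0],"turn": [0,0,-0.12]},
    {"fingers": 0.4,"translation": [0,0,0],"turn": [0,0,0]},
    {"fingers": 0.4,"translation": [0,0,0],"turn": [0,0,0]},
  ],
)

```text
clock: 3.43
tool_pos: [0.4288, -0.1387, 0.3701]
tool_rot: [-0.0, 0.065, 0.998, 0.0]
ft_force: [0.2, 0.1, -0.5]
width: 0.0638
```

Request:
step_arm(
  plan=[
    {"fingers": 0.4,"translation": [-0.0169,0.0296,0],"turn": [0,0,0]},
    {"fingers": 0.4,"translation": [-0.0169,0.0296,0],"turn": [0,0,0]},
    {"fingers": 0.4,"translation": [-0.0169,0.0296,0],"turn": [0,0,0]},
    {"fingers": 0.4,"translation": [-0.0169,0.0296,0],"turn": [0,0,0]},
    {"fingers": 0.4,"translation": [0,0,0],"turn": [0,0,0]},
    {"fingers": 0.4,"translation": [0,0,0],"turn": [0,0,0]},
  ],
)

```text
clock: 3.93
tool_pos: [0.5113, -0.0285, 0.3696]
tool_rot: [-0.001, 0.064, 0.998, -0.0]
ft_force: [-0.7, 0.2, -0.5]
width: 0.0512
```

```bash
python3 - <<'E'
from cell import env, eyes
import cv2,numpy as np
a=eyes.grab_frame("scene")[:,:,::-1];b=eyes.grab_frame("top")[:,:,::-1]
cv2.imwrite("pics/s1.png",cv2.resize(a[120:280,120:300],None,fx=4,fy=3.75,interpolation=2))
cv2.imwrite("pics/t1.png",cv2.resize(b[160:280,230:390],None,fx=4,fy=4,interpolation=2))
o=env.get_obs();print(o["tool_pos"],o["joint_pos"],o["tool_rot"])
E
```

```text
[ 0.51048158 -0.03000711  0.37023506] [-5.85866366e-02  2.57971696e-01  3.26660888e-01  1.63980948e+00
 -2.20274320e-04  6.95618350e-02] [-1.61375133e-04  6.40303829e-02  9.97947930e-01 -1.11024388e-04]
```

View pics/s1.png

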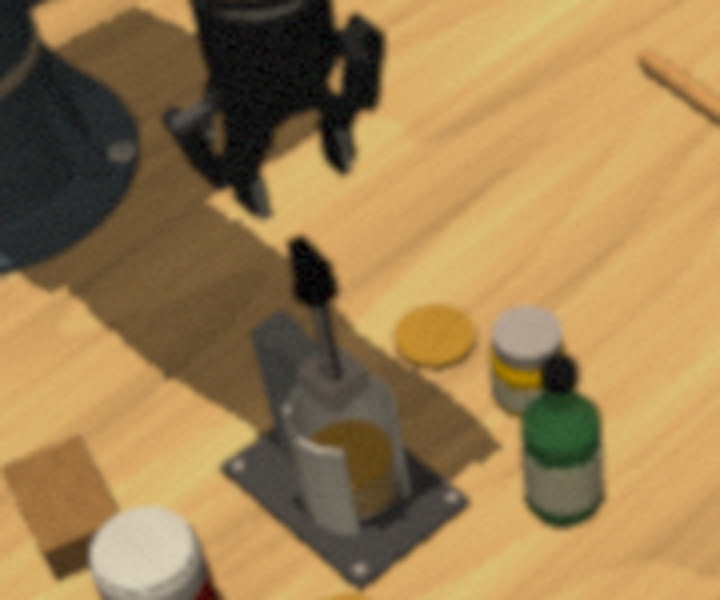

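View pics/t1.png

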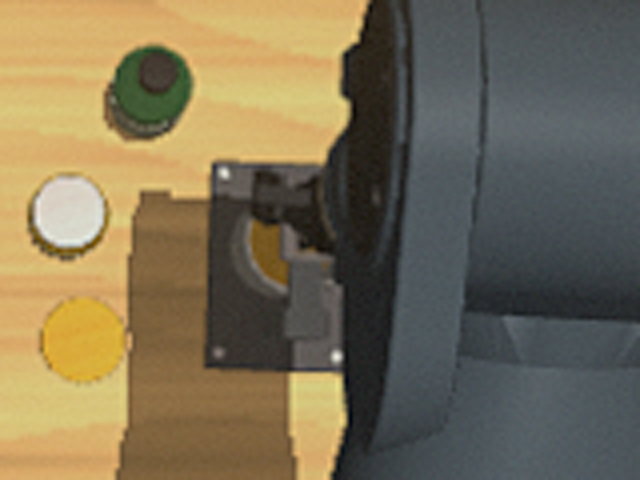

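The jaws (tips at (258,215) and (345,165)) straddle the grip, which is at (312,270) in the enlarged scene view. I'm lowering and closing.

Request:
step_arm(
  plan=[
    {"fingers": 0.4,"translation": [0,0,0.02],"turn": [0,0,0]},
    {"fingers": 0.4,"translation": [0,0,0.02],"turn": [0,0,0]},
    {"fingers": 0.4,"translation": [0,0,0.02],"turn": [0,0,0]},
    {"fingers": 0.4,"translation": [0,0,0.013],"turn": [0,0,0]},
    {"fingers": 0.4,"translation": [0,0,0.008],"turn": [0,0,0]},
    {"fingers": 0.4,"translation": [0,0,0],"turn": [0,0,0]},
    {"fingers": 0.4,"translation": [0,0,0],"turn": [0,0,0]},
  ],
)

```text
clock: 4.62
tool_pos: [0.5105, -0.0303, 0.2899]
tool_rot: [0.0, 0.064, 0.998, -0.0]
ft_force: [0.3, 0.4, 0.8]
width: 0.0512
```

```bash
python3 - <<'E'
from cell import env, eyes
import cv2,numpy as np
a=eyes.grab_frame("scene")[:,:,::-1]
cv2.imwrite("pics/s2.png",cv2.resize(a[140:260,140:260],None,fx=5,fy=5,interpolation=2))
o=env.get_obs();print(o["tool_pos"],o["ft_force"])
E
```

```text
[ 0.51082798 -0.03014295  0.29032184] [-0.4008956  -0.69968917  0.77815152]
```

View pics/s2.png

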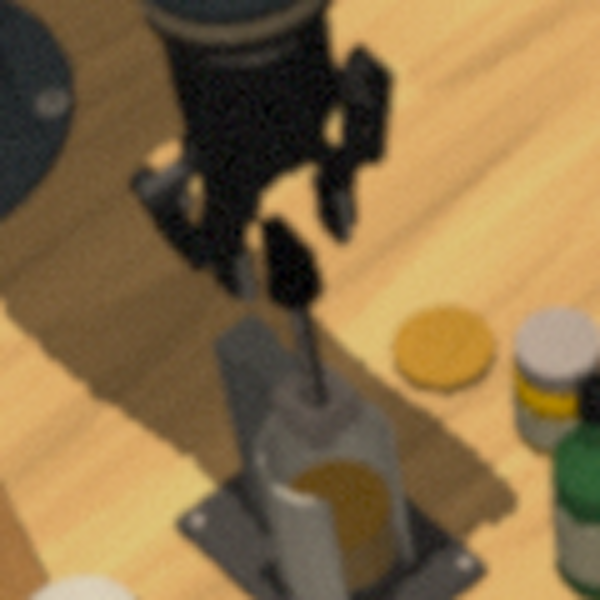

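Request:
step_arm(
  plan=[
    {"fingers": 0.4,"translation": [0,0,0.006],"turn": [0,0,0]},
    {"fingers": 0.8,"translation": [0,0,0],"turn": [0,0,0]},
    {"fingers": 1,"translation": [0,0,0],"turn": [0,0,0]},
    {"fingers": 1,"translation": [0,0,0],"turn": [0,0,0]},
    {"fingers": 1,"translation": [0,0,0],"turn": [0,0,0]},
    {"fingers": 1,"translation": [0,0,0],"turn": [0,0,0]},
    {"fingers": 1,"translation": [0,0,0],"turn": [0,0,0]},
    {"fingers": 1,"translation": [0,0,0],"turn": [0,0,0]},
  ],
  newtons=60,
)

```text
clock: 5.33
tool_pos: [0.5109, -0.0304, 0.2835]
tool_rot: [0.0, 0.063, 0.998, -0.001]
ft_force: [-0.3, -6.5, 0.7]
width: 0.0136
```

```bash
python3 - <<'E'
from cell import env, eyes
import cv2,numpy as np
a=eyes.grab_frame("scene")[:,:,::-1]
cv2.imwrite("pics/s3.png",cv2.resize(a[140:260,140:260],None,fx=5,fy=5,interpolation=2))
o=env.get_obs();print(o["tool_pos"],o["ft_force"],o["ft_torque"],o["width"],o["joint_pos"][5])
E
```

```text
[ 0.51086001 -0.03036216  0.28356231] [ 0.47121994 -5.94867575  0.53243892] [-1.18011729  0.02511899 -0.03814087] 0.01319147500791624 0.06777909629615336
```

View pics/s3.png

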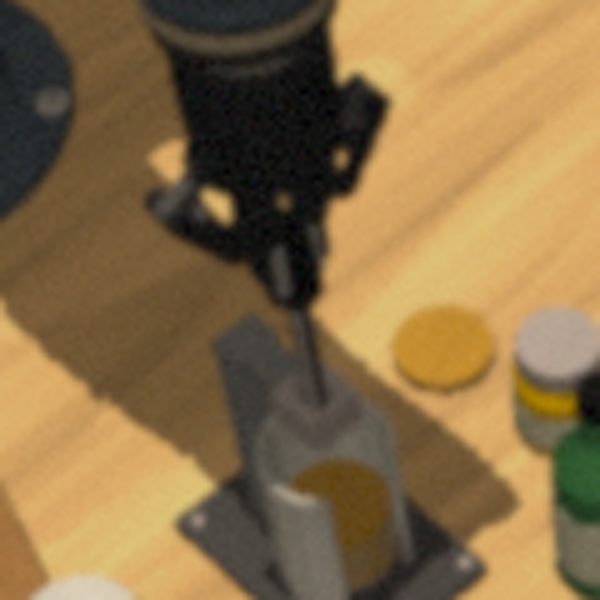

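Request:
step_arm(
  plan=[
    {"fingers": 1,"translation": [0,-0.001,0],"turn": [0,0,0]},
    {"fingers": 1,"translation": [0,0,0.003],"turn": [0,0,0]},
    {"fingers": 1,"translation": [0,0,0.003],"turn": [0,0,0]},
    {"fingers": 1,"translation": [0,0,0.003],"turn": [0,0,0]},
  ],
)

```text
clock: 5.72
tool_pos: [0.5108, -0.0305, 0.2741]
tool_rot: [0.0, 0.063, 0.998, 0.0]
ft_force: [1.7, 1.7, 1.6]
width: 0.013
```

Request:
step_arm(
  plan=[
    {"fingers": 1,"translation": [0,0,0.002],"turn": [0,0,0]},
    {"fingers": 1,"translation": [0,0,0.002],"turn": [0,0,0]},
  ],
)

```text
clock: 5.88
tool_pos: [0.5108, -0.0306, 0.2701]
tool_rot: [0.0, 0.063, 0.998, 0.0]
ft_force: [3.0, 1.8, 2.5]
width: 0.0132
```

Request:
step_arm(
  plan=[
    {"fingers": 1,"translation": [0,0,0.002],"turn": [0,0,0]},
    {"fingers": 1,"translation": [0,0,0.002],"turn": [0,0,0]},
  ],
)

```text
clock: 6.05
tool_pos: [0.5108, -0.0306, 0.2662]
tool_rot: [0.0, 0.063, 0.998, 0.0]
ft_force: [2.0, 2.2, 1.7]
width: 0.0131
```

Request:
step_arm(
  plan=[
    {"fingers": 1,"translation": [0,0,0.002],"turn": [0,0,0]},
    {"fingers": 1,"translation": [0,0,0.002],"turn": [0,0,0]},
  ],
)

```text
clock: 6.22
tool_pos: [0.5108, -0.0306, 0.2622]
tool_rot: [0.0, 0.063, 0.998, 0.0]
ft_force: [3.7, 2.9, 1.1]
width: 0.0133
```

```bash
python3 - <<'E'
from cell import env, eyes
import cv2,numpy as np
a=eyes.grab_frame("scene")[:,:,::-1]
g=(255*(a[180:260,170:250]/255.)**.5).astype(np.uint8)
cv2.imwrite("pics/s4.png",cv2.resize(g,None,fx=7,fy=7,interpolation=2))
o=env.get_obs();print(o["tool_pos"],o["ft_force"],o["ft_torque"],o["width"],o["joint_pos"][5])
E
```

```text
[ 0.51073263 -0.03057539  0.26183806] [5.72292735 2.80762515 0.29274828] [ 0.79671193 -1.15249911 -0.0194972 ] 0.013442673731099884 0.06574168068636135
```

View pics/s4.png

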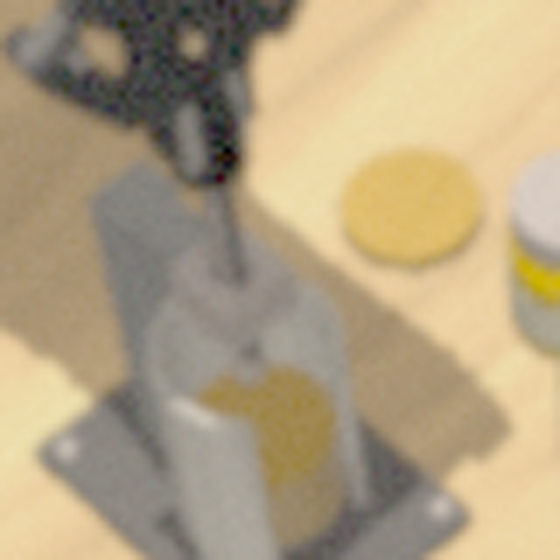

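Request:
step_arm(
  plan=[
    {"fingers": 1,"translation": [-0.0005,-0.0003,0.002],"turn": [0,0,0]},
    {"fingers": 1,"translation": [0,0,0.002],"turn": [0,0,0]},
  ],
)

```text
clock: 6.43
tool_pos: [0.5108, -0.0307, 0.258]
tool_rot: [-0.0, 0.063, 0.998, 0.0]
ft_force: [0.5, 6.0, 2.5]
width: 0.013
```

Request:
step_arm(
  plan=[
    {"fingers": 1,"translation": [0,0,0.002],"turn": [0,0,0]},
    {"fingers": 1,"translation": [0,0,0.002],"turn": [0,0,0]},
  ],
)

```text
clock: 6.6
tool_pos: [0.5108, -0.0306, 0.254]
tool_rot: [-0.0, 0.063, 0.998, 0.0]
ft_force: [2.1, 5.7, 1.8]
width: 0.0133
```

```bash
python3 - <<'E'
from cell import env, eyes
import cv2,numpy as np
a=eyes.grab_frame("scene")[:,:,::-1]
g=(255*(a[180:260,170:250]/255.)**.5).astype(np.uint8)
cv2.imwrite("pics/s5.png",cv2.resize(g,None,fx=7,fy=7,interpolation=2))
o=env.get_obs();print(o["tool_pos"],o["ft_force"],o["ft_torque"],o["width"],o["joint_pos"][5])
from h import *
for z in(.053,.063,.073,.083,.093):
    q=[np.array([.511+.0325*np.cos(t),-.0303+.0325*np.sin(t),z]) for t in np.linspace(0,6.283,73)]
    p=(proj("scene",q)-[170,180]+.5)*7
    print(z,"ellipse centre",p.mean(0).round(),"x",p[:,0].min().round(),p[:,0].max().round(),"y",p[:,1].min().round(),p[:,1].max().round())
E
```

```text
[ 0.51081088 -0.03064725  0.25368639] [3.56405449 5.4554898  0.1576066 ] [ 1.35087593 -0.61808281  0.00216637] 0.013036186903072684 0.06509083283563716
0.053 ellipse centre [265. 443.] x 185.0 344.0 y 377.0 508.0
0.063 ellipse centre [262. 429.] x 182.0 341.0 y 363.0 495.0
0.073 ellipse centre [260. 415.] x 179.0 339.0 y 348.0 481.0
0.083 ellipse centre [257. 400.] x 176.0 337.0 y 334.0 467.0
0.093 ellipse centre [254. 386.] x 172.0 335.0 y 319.0 452.0
```

View pics/s5.png

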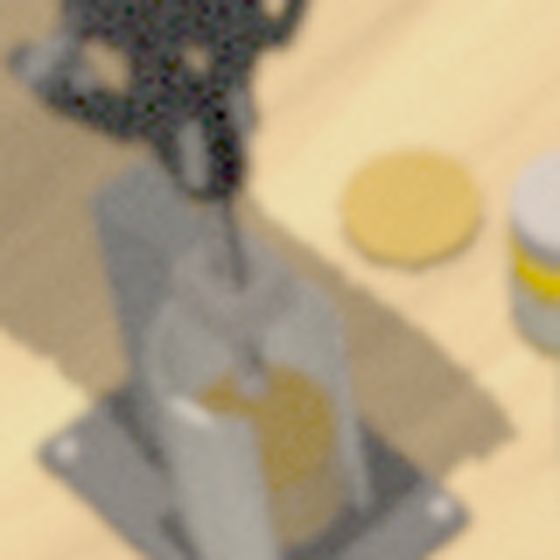

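Request:
step_arm(
  plan=[
    {"fingers": 1,"translation": [0,-0.0005,0.002],"turn": [0,0,0]},
    {"fingers": 1,"translation": [0,0,0.002],"turn": [0,0,0]},
    {"fingers": 1,"translation": [0,0,0.002],"turn": [0,0,0]},
  ],
)

```text
clock: 6.9
tool_pos: [0.5108, -0.0308, 0.248]
tool_rot: [-0.0, 0.063, 0.998, 0.001]
ft_force: [1.5, 9.9, 2.6]
width: 0.0131
```

Request:
step_arm(
  plan=[
    {"fingers": 1,"translation": [0,0,0.002],"turn": [0,0,0]},
    {"fingers": 1,"translation": [0,0,0.002],"turn": [0,0,0]},
    {"fingers": 1,"translation": [0,0,0.002],"turn": [0,0,0]},
  ],
)

```text
clock: 7.15
tool_pos: [0.5108, -0.0308, 0.242]
tool_rot: [-0.0, 0.063, 0.998, 0.001]
ft_force: [0.8, 8.8, 2.7]
width: 0.0132
```

```bash
python3 - <<'E'
from cell import env, eyes
import cv2,numpy as np
a=eyes.grab_frame("scene")[:,:,::-1]
g=(255*(a[180:260,170:250]/255.)**.5).astype(np.uint8)
cv2.imwrite("pics/s6.png",cv2.resize(g,None,fx=7,fy=7,interpolation=2))
o=env.get_obs();print(o["tool_pos"],o["ft_force"],o["ft_torque"],o["width"],o["joint_pos"][5])
E
```

```text
[ 0.51078924 -0.03073464  0.24168049] [ 2.96369635  8.39669256 -0.28264156] [ 2.04039131 -0.69076392  0.00429183] 0.013397984997578669 0.06413426172078279
```

View pics/s6.png

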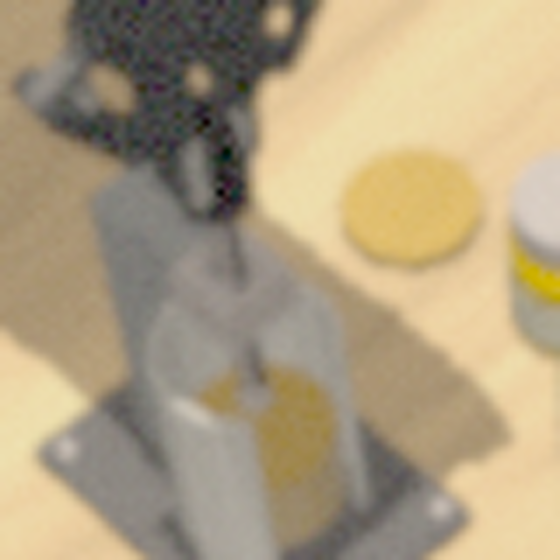

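Request:
step_arm(
  plan=[
    {"fingers": 1,"translation": [-0.0003,0.001,0.002],"turn": [0,0,0]},
    {"fingers": 1,"translation": [0,0,0.0015],"turn": [0,0,0]},
    {"fingers": 1,"translation": [0,0,0.0015],"turn": [0,0,0]},
  ],
)

```text
clock: 7.45
tool_pos: [0.5109, -0.0306, 0.2369]
tool_rot: [-0.001, 0.063, 0.998, -0.0]
ft_force: [-2.5, 2.9, 1.2]
width: 0.013
```

Request:
step_arm(
  plan=[
    {"fingers": 1,"translation": [0,0,0.0015],"turn": [0,0,0]},
    {"fingers": 1,"translation": [0,0,0.0015],"turn": [0,0,0]},
  ],
)

```text
clock: 7.62
tool_pos: [0.511, -0.0306, 0.234]
tool_rot: [-0.001, 0.063, 0.998, 0.0]
ft_force: [-5.3, 2.9, 1.9]
width: 0.0132
```

Request:
step_arm(
  plan=[
    {"fingers": 1,"translation": [0.0003,0.0003,0.001],"turn": [0,0,0]},
    {"fingers": 1,"translation": [0,0,0.001],"turn": [0,0,0]},
  ],
)

```text
clock: 7.78
tool_pos: [0.5109, -0.0305, 0.2321]
tool_rot: [-0.0, 0.063, 0.998, -0.0]
ft_force: [-4.0, 0.7, 2.0]
width: 0.0133
```

Request:
step_arm(
  plan=[
    {"fingers": 1,"translation": [0,0,0.001],"turn": [0,0,0]},
    {"fingers": 1,"translation": [0,0,0.001],"turn": [0,0,0]},
  ],
)

```text
clock: 7.95
tool_pos: [0.511, -0.0305, 0.2302]
tool_rot: [-0.0, 0.063, 0.998, -0.0]
ft_force: [-4.4, -1.9, 2.7]
width: 0.013
```

Request:
step_arm(
  plan=[
    {"fingers": 1,"translation": [0,0,0.001],"turn": [0,0,0]},
    {"fingers": 1,"translation": [0,0,0.001],"turn": [0,0,0]},
  ],
)

```text
clock: 8.12
tool_pos: [0.511, -0.0305, 0.2282]
tool_rot: [-0.0, 0.063, 0.998, -0.0]
ft_force: [-5.2, -1.9, 3.9]
width: 0.0132
```

Request:
step_arm(
  plan=[
    {"fingers": 1,"translation": [0.0003,0,0.001],"turn": [0,0,0]},
  ],
)

```text
clock: 8.2
tool_pos: [0.5109, -0.0305, 0.2273]
tool_rot: [0.0, 0.063, 0.998, -0.0]
ft_force: [-2.9, -2.7, 4.8]
width: 0.013
```

Request:
step_arm(
  plan=[
    {"fingers": 1,"translation": [0,0,0.001],"turn": [0,0,0]},
  ],
)

```text
clock: 8.28
tool_pos: [0.5109, -0.0305, 0.2264]
tool_rot: [0.0, 0.063, 0.998, -0.0]
ft_force: [-3.6, -2.9, 6.1]
width: 0.0132
```

Request:
step_arm(
  plan=[
    {"fingers": 1,"translation": [0,0,0.001],"turn": [0,0,0]},
    {"fingers": 1,"translation": [0,0,0],"turn": [0,0,0]},
    {"fingers": 1,"translation": [0,0,0],"turn": [0,0,0]},
    {"fingers": 1,"translation": [0,0,0],"turn": [0,0,0]},
  ],
)

```text
clock: 8.62
tool_pos: [0.5109, -0.0304, 0.2254]
tool_rot: [0.0, 0.063, 0.998, -0.0]
ft_force: [-4.2, -4.4, 4.3]
width: 0.0132
```

```bash
python3 - <<'E'
from cell import env, eyes
import cv2,numpy as np
a=eyes.grab_frame("scene")[:,:,::-1]
g=(255*(a[180:260,170:250]/255.)**.5).astype(np.uint8)
cv2.imwrite("pics/s7.png",cv2.resize(g,None,fx=7,fy=7,interpolation=2))
o=env.get_obs();print(o["tool_pos"],o["ft_force"],o["ft_torque"],o["width"],o["joint_pos"])
E
```

```text
[ 0.51096518 -0.0304499   0.22538243] [-4.72063913 -3.80602937  4.15412514] [-0.58026895  0.84565135 -0.01328092] 0.013471701039346775 [-5.92517029e-02  2.42678355e-01 -5.92751422e-02  1.26857207e+00
 -4.67348408e-04  6.67463086e-02]
```

View pics/s7.png

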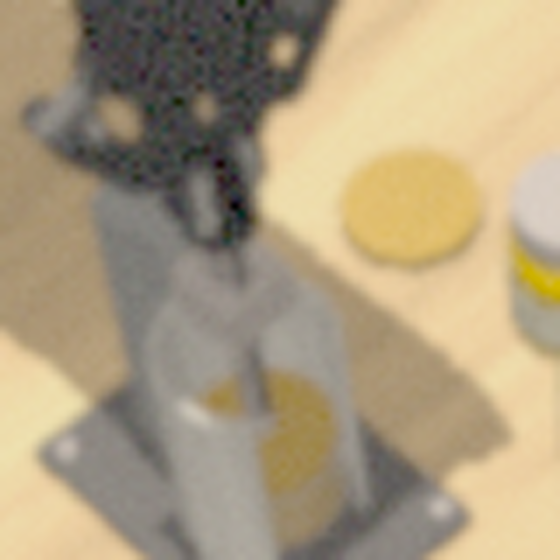

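Request:
step_arm(
  plan=[
    {"fingers": 1,"translation": [0.0004,-0.0004,0.0008],"turn": [0,0,0]},
    {"fingers": 1,"translation": [0,0,0],"turn": [0,0,0]},
    {"fingers": 1,"translation": [0,0,0],"turn": [0,0,0]},
    {"fingers": 1,"translation": [0,0,0],"turn": [0,0,0]},
  ],
  newtons=90,
)

```text
clock: 9.0
tool_pos: [0.5109, -0.0305, 0.2249]
tool_rot: [0.001, 0.063, 0.998, 0.0]
ft_force: [-1.7, 0.0, 5.8]
width: 0.0128
```

Request:
step_arm(
  plan=[
    {"fingers": 1,"translation": [0,0,0],"turn": [0,0,0.08]},
    {"fingers": 1,"translation": [0,0,0],"turn": [0,0,0.08]},
    {"fingers": 1,"translation": [0,0,0],"turn": [0,0,0.08]},
    {"fingers": 1,"translation": [0,0,0],"turn": [0,0,0.08]},
  ],
)

```text
clock: 9.33
tool_pos: [0.5111, -0.0302, 0.2249]
tool_rot: [0.001, 0.223, 0.975, 0.001]
ft_force: [-1.0, 2.0, 4.4]
width: 0.0128
```

Request:
step_arm(
  plan=[
    {"fingers": 1,"translation": [0,0,0],"turn": [0,0,0.08]},
    {"fingers": 1,"translation": [0,0,0],"turn": [0,0,0.08]},
    {"fingers": 1,"translation": [0,0,0],"turn": [0,0,0.08]},
    {"fingers": 1,"translation": [0,0,0],"turn": [0,0,0.08]},
    {"fingers": 1,"translation": [0,0,0],"turn": [0,0,0.08]},
    {"fingers": 1,"translation": [0,0,0],"turn": [0,0,0.08]},
  ],
)

```text
clock: 9.83
tool_pos: [0.5114, -0.0299, 0.2249]
tool_rot: [0.001, 0.448, 0.894, 0.001]
ft_force: [2.4, 4.4, 1.9]
width: 0.0124
```

```bash
python3 - <<'E'
from cell import env
o=env.get_obs();print(o["tool_pos"],o["ft_force"],o["ft_torque"],o["width"],o["joint_pos"][5])
E
```

```text
[ 0.5114028  -0.02985803  0.22487932] [2.41653019 4.35764778 1.92603757] [ 1.01958018 -0.69225415  0.0292547 ] 0.01243060989898806 0.8698492159937208
```

Request:
step_arm(
  plan=[
    {"fingers": 1,"translation": [0,0,0.001],"turn": [0,0,0]},
    {"fingers": 1,"translation": [0,0,0.0005],"turn": [0,0,0]},
    {"fingers": 1,"translation": [0,0,0],"turn": [0,0,0]},
  ],
)

```text
clock: 10.08
tool_pos: [0.5114, -0.0298, 0.2237]
tool_rot: [0.001, 0.446, 0.895, 0.001]
ft_force: [0.9, 4.8, 7.5]
width: 0.0127
```

Request:
step_arm(
  plan=[
    {"fingers": 1,"translation": [0,0,0],"turn": [0,0,0.06]},
    {"fingers": 1,"translation": [0,0,0],"turn": [0,0,0.06]},
    {"fingers": 1,"translation": [0,0,0],"turn": [0,0,0.06]},
    {"fingers": 1,"translation": [0,0,0],"turn": [0,0,0.06]},
  ],
)

```text
clock: 10.42
tool_pos: [0.5117, -0.0298, 0.2237]
tool_rot: [0.001, 0.551, 0.834, 0.002]
ft_force: [2.7, 6.2, 6.5]
width: 0.013
```

```bash
python3 - <<'E'
from cell import env
o=env.get_obs();print(o["tool_pos"],o["ft_force"],o["ft_torque"],o["width"],o["joint_pos"][5])
E
```

```text
[ 0.51169029 -0.02978124  0.223725  ] [2.66308568 6.15268511 6.48529314] [ 1.13474858 -0.66700436  0.39222233] 0.0130163762373731 1.1087671091509164
```

Request:
step_arm(
  plan=[
    {"fingers": 1,"translation": [0,0,0],"turn": [0,0,0.05]},
    {"fingers": 1,"translation": [0,0,0],"turn": [0,0,0.05]},
    {"fingers": 1,"translation": [0,0,0],"turn": [0,0,0.05]},
    {"fingers": 1,"translation": [0,0,0],"turn": [0,0,0.05]},
  ],
)

```text
clock: 10.75
tool_pos: [0.5118, -0.0298, 0.2238]
tool_rot: [0.001, 0.631, 0.775, 0.002]
ft_force: [3.2, 5.3, 8.0]
width: 0.0129
```

```bash
python3 - <<'E'
from cell import env
o=env.get_obs();print(o["tool_pos"],o["ft_force"],o["ft_torque"],o["width"],o["joint_pos"][5])
E
```

```text
[ 0.51182204 -0.02977256  0.22376098] [3.24461716 5.34252104 7.99020019] [ 1.12373824 -0.57918764  0.29917542] 0.012913192088737957 1.3078068503922378
```

Request:
step_arm(
  plan=[
    {"fingers": 1,"translation": [0,0,0],"turn": [0,0,0.03]},
    {"fingers": 1,"translation": [0,0,0],"turn": [0,0,0.03]},
    {"fingers": 1,"translation": [0,0,0],"turn": [0,0,0]},
    {"fingers": 1,"translation": [0,0,0],"turn": [0,0,0]},
  ],
)

```text
clock: 11.08
tool_pos: [0.5118, -0.0298, 0.2238]
tool_rot: [0.001, 0.654, 0.757, 0.002]
ft_force: [4.2, 6.3, 6.6]
width: 0.013
```

```bash
python3 - <<'E'
from cell import env
o=env.get_obs();print(o["tool_pos"],o["ft_force"],o["ft_torque"],o["width"],o["joint_pos"][5])
E
```

```text
[ 0.51184214 -0.02975654  0.22375722] [4.2177075  6.25835507 6.57119028] [ 1.08065663 -0.34002997  0.54985968] 0.012959682409853063 1.3657422568073374
```

Request:
step_arm(
  plan=[
    {"fingers": 1,"translation": [0,0,0],"turn": [0,0,0.03]},
    {"fingers": 1,"translation": [0,0,0],"turn": [0,0,0]},
    {"fingers": 1,"translation": [0,0,0],"turn": [0,0,0]},
  ],
)

```text
clock: 11.33
tool_pos: [0.5119, -0.0298, 0.2238]
tool_rot: [0.001, 0.665, 0.747, 0.002]
ft_force: [5.5, 4.3, 6.7]
width: 0.0123
```

```bash
python3 - <<'E'
from cell import env
o=env.get_obs();print(o["tool_pos"],o["ft_force"],o["ft_torque"],o["width"],o["joint_pos"][5])
E
```

```text
[ 0.51188652 -0.02975765  0.22376346] [5.50055041 4.26283677 6.66550306] [ 0.82182576 -0.32008471  1.27899235] 0.012276584810773757 1.395175764362616
```

Request:
step_arm(
  plan=[
    {"fingers": 1,"translation": [0,0,0],"turn": [0,0,-0.03]},
    {"fingers": 1,"translation": [0,0,0],"turn": [0,0,0]},
    {"fingers": 0.4,"translation": [0,0,0],"turn": [0,0,0]},
    {"fingers": 0.4,"translation": [0,0,0],"turn": [0,0,0]},
    {"fingers": 0.4,"translation": [0,0,0],"turn": [0,0,0]},
    {"fingers": 0.4,"translation": [0,0,0],"turn": [0,0,0]},
    {"fingers": 0.4,"translation": [0,0,0],"turn": [0,0,0]},
    {"fingers": 0.4,"translation": [0,0,0],"turn": [0,0,0]},
  ],
)

```text
clock: 12.0
tool_pos: [0.5104, -0.0306, 0.2229]
tool_rot: [-0.0, 0.654, 0.756, -0.0]
ft_force: [0.3, -0.5, 0.7]
width: 0.0512
```

```bash
python3 - <<'E'
from cell import env, eyes
import cv2,numpy as np
a=eyes.grab_frame("scene")[:,:,::-1]
g=(255*(a[160:260,160:260]/255.)**.5).astype(np.uint8)
cv2.imwrite("pics/s8.png",cv2.resize(g,None,fx=6,fy=6,interpolation=2))
o=env.get_obs();print(o["tool_pos"],o["ft_force"],o["ft_torque"],o["width"],o["joint_pos"][5])
E
```

```text
[ 0.51040567 -0.03059164  0.2229548 ] [ 0.39617911  0.46977575 -0.20013155] [ 0.03472536 -0.05954204 -0.02743678] 0.05108507762434834 1.366022693946568
```

View pics/s8.png

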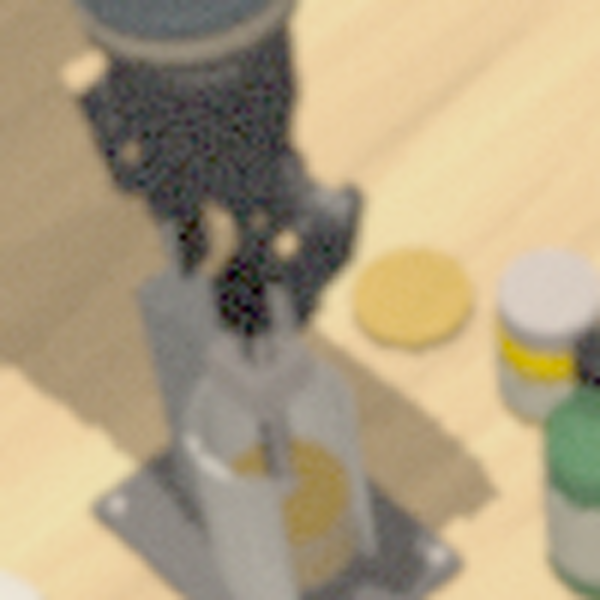

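Fingers are free and the wrist force is about 0. I'm raising straight up.

Request:
step_arm(
  plan=[
    {"fingers": 0.4,"translation": [0,0,-0.01],"turn": [0,0,0]},
    {"fingers": 0.4,"translation": [0,0,-0.015],"turn": [0,0,0]},
    {"fingers": 0.4,"translation": [0,0,-0.025],"turn": [0,0,0]},
    {"fingers": 0.4,"translation": [0,0,-0.03],"turn": [0,0,0]},
    {"fingers": 0.4,"translation": [0,0,-0.03],"turn": [0,0,0]},
    {"fingers": 0.4,"translation": [0,0,-0.03],"turn": [0,0,0]},
    {"fingers": 0.4,"translation": [0,0,0],"turn": [0,0,0]},
    {"fingers": 0.4,"translation": [0,0,0],"turn": [0,0,0]},
  ],
)

```text
clock: 12.72
tool_pos: [0.5111, -0.0306, 0.365]
tool_rot: [0.001, 0.654, 0.756, 0.001]
ft_force: [0.1, -0.1, -0.0]
width: 0.0514
```

```bash
python3 - <<'E'
from cell import env, eyes
import cv2,numpy as np
a=eyes.grab_frame("scene")[:,:,::-1];b=eyes.grab_frame("top")[:,:,::-1]
G=lambda x:(255*(x/255.)**.5).astype(np.uint8)
cv2.imwrite("pics/s9.png",cv2.resize(G(a[150:260,150:280]),None,fx=5.4,fy=5.4,interpolation=2))
cv2.imwrite("pics/t9.png",cv2.resize(G(b[160:280,230:390]),None,fx=4,fy=4,interpolation=2))
o=env.get_obs();print(o["tool_pos"],o["ft_force"],o["clock"])
E
```

```text
[ 0.51030408 -0.0305737   0.36282389] [ 0.64879243 -0.93812369 -0.8349782 ] 12.8167
```

View pics/s9.png

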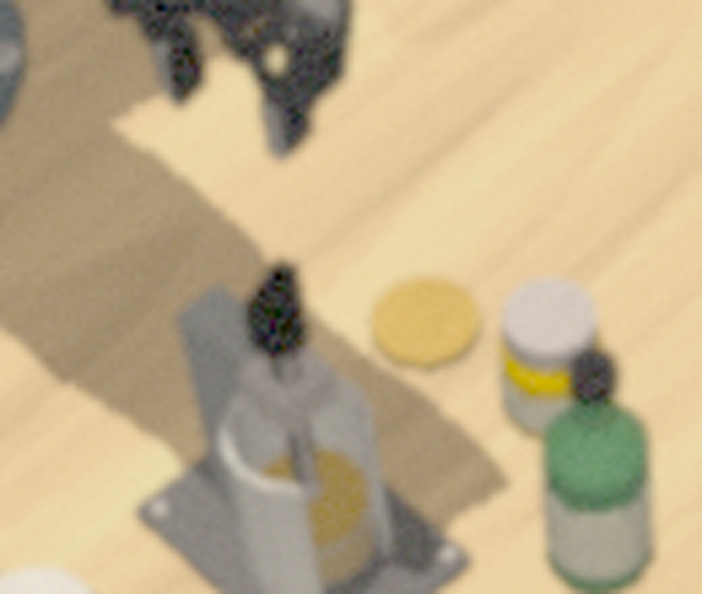

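View pics/t9.png

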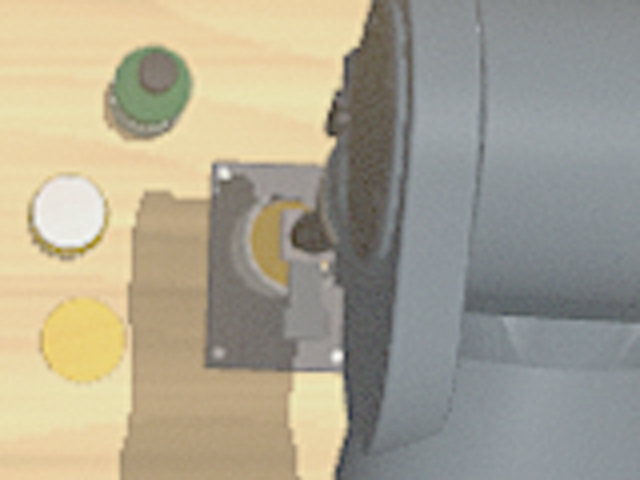

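```bash
python3 -c "
from cell import order; print(order.sign_off())"
```

```text
the job is handed in; nothing more can be done
None
```

The gauge is set: the probe is down on the top lid, locked and let go, and I handed the job in at about 12.8 s of the 45 s. I could not measure the force on the lid once the gripper let go.

- **Touching the lid:** I lowered the probe with the wing grip held. Above a sliding drag of about 2–2.5 N, the push force began to rise with the grip point about 228 mm above the counter. That puts the foot near 62 mm, which agrees with where the lid appears in the picture.
- **Turning and pressing:** I turned the grip clockwise. During the turn the vertical force fell to about 2 N, so I pressed 1.5 mm more before the slide jammed. The wrist then read 6.5–8 N, which I take as about 5 N on the lid. The highest vertical wrist reading I saw was 8 N, under the 15 N limit.
- **Locking:** The turning torque rose to 0.55 N m and then jumped to 1.28 N m at about 1.35–1.4 rad, which I took as the stop. I eased the twist off and opened the fingers.

**Last checks:**
- The wrist force was about 0 after letting go and after raising the gripper clear.
- The grip bar lies across the magazine, as it should when locked, and the objects in view look unmoved.
- The foot itself was hidden by the tube wall, so the remaining contact is inferred from the forces before release.
- My sideways correction during the lowering briefly went the wrong way, giving about 10 N of side force. I corrected it before the foot touched.

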